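Slide the socket tray back into a tight shelf row

TASK

Put the socket tray lying on the bench back into the row on the white shelf, between the battery charger and the screw-top canister, which now stand too close together. Gently ease those two apart until there is room, never pressing hard on them once a side of the row comes up solid, then slide the tray in on the shelf deck, sockets up and square to the shelf, fully home against the back upstand. Leave both neighbours standing upright in the row and the torch on the bench where it is.

Things in the scene. Friction and masses are not known exactly. Their poses are not given: they have to be found in the camera images.
- shelf: White steel shelf, fixed: deck 580 mm long (y), 200 mm deep (x), its upper face 50 mm above the bench, front edge at x = -95 mm. Origin at bench level under the deck; +x to the back, away from the robot, +y to the left along the row. Mid-deck, between two fixed dividers (82 tall): a carton (52 wide, 80 tall) at one end, a grey case (38 wide, 82 tall) at the other, charger and canister between.
- back_stop (a point): Point on the front face of the shelf's back upstand, at deck height and mid-length (x = +97, y = 0, z = +50 mm in the shelf's frame; same axes). The upstand rises 26 mm above the deck; the tray is fully home with its inner end against it, its centre 75 mm in front of this face, its outer end then about level with the neighbours' front ends.
- charger: Blue battery charger on its long edge on the deck, 0.5 to 0.75 kg, loose, left or right of the gap: 60 mm wide (own y), 140 deep (own x; the end 10 mm are 48 wide caps), 84 tall, flat sides. Origin: centre of underside, +x to the shelf's back. Gap to the canister at the start: 30 to 34 mm. Behind it hidden play of 2 to 34 mm, unequal on the two sides, up to carton or case and divider; then solid.
- canister: Red screw-top canister on the deck, 0.3 to 0.7 kg, loose, across the gap: 60 mm wide (own y), 120 deep (own x), 68 tall, cap and grip on top to 87; flat sides. Origin: centre of underside, +x to the shelf's back. Play likewise, both sides together 30 to 38 mm. Sliding a side takes 2 to 12 N, then the force climbs steeply; over 40 N is too hard. Both sides solid, the gap is 64 to 68 mm.
- tray: Aluminium tray with two rows of sockets fixed in it, flat on the bench, 0.42 kg: 150 mm long (own x), 60 wide (own y), vertical side walls 28 high; end plates 40 high, 46 wide, 3 thick; sockets up to 40 high, within 25 mm of its centre line. Origin: centre of its underside, under its centre of mass; z up. Grip it across its width by the side walls. Either end may go in first.
- torch: Black torch standing on its lens on the bench, button up: 44 mm across at the foot, 126 tall, 0.19 kg. To be left alone. Origin: centre of its underside.

How it is judged:
By the outcome, as a careful person would: the job done as asked, in the order asked, and still so for the second after the job is handed in, with the robot touching nothing.
It also fails if it takes over 72 s, if anything falls off the work surface, if the arm or the gripper's body presses on something with over 40 N, if the wrist force passes 120 N, or if a joint passes its speed limit or range.

ROBOT

A 7-joint arm with a two-finger parallel gripper is mounted at the origin on the work surface. World frame = base frame: x ahead of the robot, y to its left, z up, the work surface at z = 0. Lengths are in m, angles in rad, forces in N, time in s.
With the tool pointing down it reaches from about 0.4 to 0.85 m from the base axis. Payload 10.4 kg.
Tool frame: the origin (TCP) lies at the very end of the fingers, on their centre line; the grasp point (between the pads) lies 19 mm behind it; z points along the fingers, y is the line along which they close (so a half turn about z gives the same grasp; the last joint's range is limited). The gripper opens to 87 mm and grips with 3 to 60 N. Pads are 19 mm wide; open, the fingers measure 117 mm over their backs; the gripper's body (75 mm by 190 mm) begins 51 mm behind the grasp point.
Start: joints at [1.22, 0.332, -0.065, 1.46, 0.022, 1.35, -0.088], TCP at [0.201, -0.592, 0.223] pointing down, gripper open.
Joint ranges: [-2.6, 2.6], [-0.5, 2.12], [-1.47, 1.34], [0.16, 2.42], [-1.27, 4.41], [0.06, 2.06], [-2.6, 2.6]. Speed limits (rad/s): [2.22, 2.22, 2.79, 2.79, 3.14, 3.14, 3.14].

INTERFACE

Orientations are given as a rotation vector (axis times angle).
In Python, from cell import ctrl, ungrasp, grasp, status, imaging, job_done, models gives the robot as it stands. Calls block until the motion is done:
- ctrl.move_pose(position, orientation): joint-space move of the TCP to a pose.
- ctrl.servo_line(position, rot=None, max_speed=0.15, until_force=None): straight line of the TCP; rot=None keeps the orientation; max_speed is the mean speed in m/s. With until_force (N) it stops when the force on the tool has changed by that much, and returns True; else False.
- ctrl.movej(angles): joint-space move.
- ungrasp() and grasp(squeeze=None): open the fingers fully, or close them until they stop; squeeze is the grip in N (None keeps the last).
- ctrl.sleep(seconds).
- ctrl.inverse_kinematics(position, orientation): joint angles nearest the present ones, or None.
- status.state(): the state.
- imaging.get_image(name): name is "side" or "top" or "wrist"; returns a dict with "img" (480x640x3 uint8, blue, green, red), "z_map" (480x640 float32, m along the optical axis (not along the pixel's ray), 0 where there is no reading), "vfov" (degrees; the focal length in pixels is half the picture's height over the tangent of half this angle, whatever the lens; pixels are square), "cx", "cy" (the principal point, pixels), "D" ([k1, k2, p1, p2, k3] as OpenCV has them; the pictures are not rectified), "R" (3x3) and "t" (3): a world point X has camera coordinates R X + t. Camera axes: x right, y down, z forward; pixel columns grow to the right and rows downward; lengths in m; the calibration is good to about 2 mm. A picture is of the moment at which its call begins.
A pose or a line that the arm cannot do raises ctrl.MotionError and nothing moves.
- job_done(): hands the job in, once; it reports no verdict.
Trained networks look in a picture, given as the dict that the camera call returned (one of the last four; its "shot" number tells which), for a name from the list of things; names that differ only in an ending like _2 or _b are one class to them, and where a whole thing is asked for, a point or a joint stands for the part that bears it (a point fixed in the world has none). Each returns a list of dicts, best first, with "score" (0 to 1); they miss things now and then, are a little off and sometimes report something else, mostly with a low value. They report only what shows in the picture. A call takes as long as a camera call.
- models.regions_of(label, picture): "region" (480x640 bool, what is visible of it).
- models.landmark_of(label, picture): "at" ([x, y, z] in m, in the coordinates of the camera as it stood for that picture, good to about 4 mm: a listed point, or the origin of a listed thing).
The state is a dict: "time": time; "joint_positions": joint angles; "dq": joint speeds; "effort": joint torques, N m; "tool_pos": TCP position; "eef_rot": TCP orientation; "wrist_force": force on the tool from outside, world axes, zero at the start; "ft_torque": the same for the moment, N m; "gripper_width": opening from 0.0 (shut) to 1.0 (fully open).
Only numpy, scipy, OpenCV 4.12 (cv2) and the standard library are available. Lean on these libraries where they do the work, as an engineer would, in place of code of your own. Each camera call takes 0.05 s, during which the arm holds its last target. There are 200 camera calls.

## Working session

There is one attempt and no reset: what is moved stays moved. The work goes in short steps, each a Python script; the robot and the scene stay as the last script left them, time stands still between calls to the robot, and variables do not carry over. Pictures are saved under pics/ and viewed, on a budget of 10 in all, crops included, one or two more only if the job needs it, and the job is handed in when it is done.

```bash
mkdir -p pics; ls
cat > h.py <<'E'
from cell import ctrl, ungrasp, grasp, status, imaging, job_done, models
import numpy as np, cv2
from scipy.spatial.transform import Rotation as Ro
np.set_printoptions(precision=4,suppress=True)
def w(pic,p): return np.array(pic["R"]).T@(np.array(p)-np.array(pic["t"]))
def cloud(pic,mask=None):
    z=pic["z_map"]; m=z>0
    if mask is not None: m=m&mask
    v,u=np.nonzero(m); f=240/np.tan(np.radians(pic["vfov"])/2)
    K=np.array([[f,0,pic["cx"]],[0,f,pic["cy"]],[0,0,1]])
    n=cv2.undistortPoints(np.stack([u,v],1).astype(float)[:,None],K,np.array(pic["D"],float))[:,0]
    Z=z[v,u]; P=np.c_[n*Z[:,None],Z]
    return (P-np.array(pic["t"]))@np.array(pic["R"])
def down(yaw): # tool x axis at yaw, z down
    return (Ro.from_euler('z',yaw)*Ro.from_rotvec([np.pi,0,0])).as_rotvec()
E
python3 - <<'E'
from h import *
s=status.state(); print({k:np.array(v) for k,v in s.items()})
for c in ["top","side"]:
    p=imaging.get_image(c); cv2.imwrite(f"pics/{c}0.png",p["img"])
    print(c,"campos",-np.array(p["R"]).T@np.array(p["t"]))
    for n in ["shelf","back_stop","charger","canister","tray","torch"]:
        l=models.landmark_of(n,p); r=models.regions_of(n,p)
        print(n,[(w(p,a["at"]),round(a["score"],2)) for a in l[:2]])
        for a in r[:1]:
            P=cloud(p,a["region"])
            if len(P): 
                print("   reg",a["score"],len(P),np.percentile(P,[2,50,98],axis=0).tolist())
                np.save(f"{c}_{n}.npy",P)
E
```

```text
pics
{'time': array(0.), 'joint_positions': array([ 1.2204,  0.3329, -0.0647,  1.4609,  0.0216,  1.3499, -0.0885]), 'dq': array([-0.0002,  0.0002, -0.0033, -0.0003,  0.0006, -0.0012, -0.0019]), 'effort': array([ -0.0007, -62.3249,   0.0241, -38.9907,  -0.0614,   0.0396,
         0.0002]), 'tool_pos': array([ 0.2011, -0.5913,  0.2218]), 'eef_rot': array([-3.0981, -0.5123,  0.0005]), 'wrist_force': array([-0.2344,  0.2183, -0.062 ]), 'ft_torque': array([ 0.0074, -0.0426,  0.0406]), 'gripper_width': array(0.998)}
top campos [ 0.4147 -0.0333  0.8811]
shelf [(array([ 0.654 ,  0.044 , -0.0017]), 0.9)]
   reg 0.88 22978 [[0.5591128633477943, -0.2399384274250967, 0.030436499240897988], [0.6152327083281119, 0.03568569771229475, 0.05015832470245854], [0.7532853591621544, 0.32528766369920276, 0.0743482879031807]]
back_stop [(array([0.7551, 0.0415, 0.0483]), 0.83)]
   reg 0.98 23821 [[0.5590589113691024, -0.24044862176822468, 0.018679880518521475], [0.616554570051489, 0.03531045008962633, 0.05016426321994115], [0.7537753204787224, 0.3264374631068823, 0.07580961404388883]]
charger [(array([ 0.679
[... 1895 characters left out ...]
89906, 0.060252640235034856, 0.09720738415807398], [0.6710121041491972, 0.0760077625209708, 0.12141852754564511], [0.7293378679213167, 0.11454034731611876, 0.13753723741892912]]
tray [(array([0.4144, 0.1318, 0.0001]), 0.59)]
   reg 0.86 2487 [[0.371393569461169, 0.053020277638968646, 0.00334038020632638], [0.4188090946069962, 0.11629575487180863, 0.030167136913950076], [0.4661552564788749, 0.20076217486869374, 0.04162405374282713]]
torch [(array([ 0.4162, -0.1897, -0.0013]), 0.97)]
   reg 0.62 1747 [[0.4036930649995564, -0.20797388316641183, 0.0030380961418808965], [0.4248992242864921, -0.1986706294943942, 0.07561145104031758], [0.43989657702726476, -0.17432745351965903, 0.1268569542002132]]
```

View pics/top0.png

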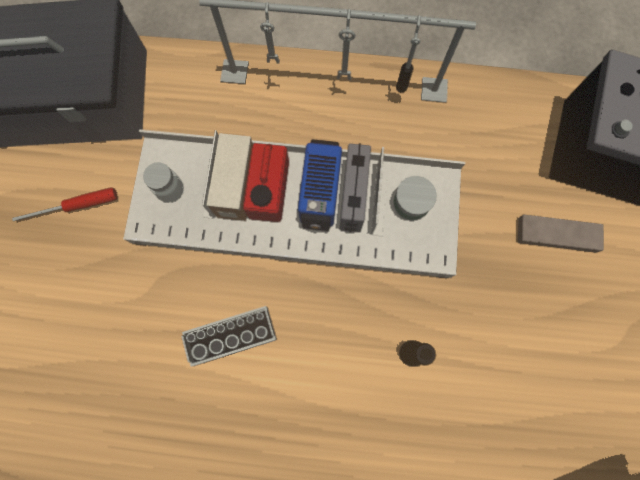

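Run:
```python
from h import *
def rect(P,zlo,zhi):
    Q=P[(P[:,2]>zlo)&(P[:,2]<zhi)]; r=cv2.minAreaRect((Q[:,:2]*1000).astype(np.float32)); return len(Q),r
for c in ["top","side"]:
    print(c,"tray",rect(np.load(f"{c}_tray.npy"),.022,.045))
    print(c,"charger",rect(np.load(f"{c}_charger.npy"),.125,.14))
    print(c,"canister",rect(np.load(f"{c}_canister.npy"),.112,.126))
# shelf: upstand top edge, front edge yaw
P=np.load("top_shelf.npy"); 
Q=P[(P[:,2]>.071)&(P[:,0]>.72)]; 
if len(Q)>30:
    b=np.round(Q[:,1]/.02); m=[(Q[b==k,1].mean(),Q[b==k,0].min(),np.median(Q[b==k,0]),Q[b==k,0].max()) for k in np.unique(b)]; print(np.array(m))
Q=P[abs(P[:,2]-.05)<.004]; b=np.round(Q[:,1]/.03); print(np.array([(Q[b==k,1].mean(),Q[b==k,0].min()) for k in np.unique(b)]))
```

```text
top tray (2060, ((417.6376037597656, 129.12847900390625), (60.81000900268555, 151.87094116210938), 23.877748489379883))
top charger (2699, ((677.5311279296875, -0.3300189971923828), (60.00212478637695, 138.5651397705078), 89.11217498779297))
top canister (1797, ((675.6861572265625, 88.93392944335938), (59.977386474609375, 120.41305541992188), 89.72130584716797))
side tray (1777, ((414.6950378417969, 130.10723876953125), (60.76604461669922, 153.86782836914062), 23.60077476501465))
side charger (2667, ((675.6500244140625, -3.9699325561523438), (137.890380859375, 74.29377746582031), 3.250216245651245))
side canister (1376, ((674.1806640625, 89.29476928710938), (58.63603973388672, 119.18385314941406), 89.50997161865234))
[[-0.2388  0.7496  0.7513  0.7555]
 [-0.2205  0.7498  0.7514  0.7544]
 [-0.2009  0.7494  0.7518  0.7551]
 [-0.1807  0.7489  0.7519  0.7549]
 [-0.1599  0.7501  0.7517  0.7555]
 [-0.1399  0.7499  0.7515  0.7542]
 [-0.1205  0.7493  0.7518  0.7543]
 [-0.0991  0.7404  0.7517  0.7547]
 [-0.0854  0.7502  0.7515  0.7536]
 [-0.0355  0.75    0.7513  0.7538]
 [ 0.0413  0.7508  0.7521  0.7558]
 [ 0.0597  0.733   0.7526  0.7556]
 [ 0.0748  0.7519  0.7532  0.7543]
 [ 0.1098  0.755   0.755   0.755 ]
 [ 0.112   0.7538  0.7539  0.7539]
 [ 0.2041  0.7522  0.7539  0.7568]
 [ 0.219   0.7519  0.7534  0.7559]
 [ 0.2402  0.7529  0.7536  0.7554]
 [ 0.2603  0.7518  0.7541  0.7578]
 [ 0.2801  0.7528  0.755   0.7584]
 [ 0.3011  0.7519  0.7548  0.7579]
 [ 0.3204  0.7516  0.7539  0.7578]
 [ 0.3308  0.7533  0.7539  0.7544]]
[[-0.2359  0.5587]
 [-0.2107  0.5575]
 [-0.1806  0.5574]
 [-0.1492  0.5574]
 [-0.1227  0.5578]
 [-0.0893  0.5578]
 [-0.06    0.5583]
 [-0.0321  0.5583]
 [-0.      0.5587]
 [ 0.0343  0.5589]
 [ 0.0561  0.5591]
 [ 0.09    0.5591]
 [ 0.1198  0.5593]
 [ 0.1502  0.5595]
 [ 0.1799  0.5595]
 [ 0.2128  0.5598]
 [ 0.2392  0.56  ]
 [ 0.2696  0.56  ]
 [ 0.3006  0.56  ]
 [ 0.324   0.5604]]
```

The top view shows the canister (265,180) and the carton left of the gap. The charger (320,185) and the case are to its right. The tray is at (230,335) with its long axis at about 114°, and the torch is at (415,353), well away. The gap is about 30 mm, centred near y=0.044. The network poses agree with the depth rectangles. I'll check reachability and then ease the neighbours apart.

```bash
cat >> h.py <<'E'
SY=-0.005
def tool(yaw,tilt=0,flip=1,yalong=False):
    """fingers point down, leaning forward by tilt along yaw; tool y across yaw (or along it)"""
    a=np.array([np.cos(yaw),np.sin(yaw),0]); 
    z=np.sin(tilt)*a+np.array([0,0,-np.cos(tilt)])
    y=flip*np.cross(z,a); y/=np.linalg.norm(y)
    if yalong: y=np.cross(z,y)
    return Ro.from_matrix(np.c_[np.cross(y,z),y,z]).as_rotvec()
def st():
    s=status.state(); print("t",round(s["time"],2),"p",np.array(s["tool_pos"]),"F",np.array(s["wrist_force"]),"g",round(float(s["gripper_width"]),3))
    return s
E
python3 - <<'E'
from h import *
ik=ctrl.inverse_kinematics
T=np.array([.416,.1295]); t=np.radians(28)
for f in (1,-1):
    print("push",f,ik([.677,.0443,.078],tool(SY,0,f,True)), ik([.677,.0443,.2],tool(SY,0,f,True)))
    for yw in (-66.2,113.8):
        y=np.radians(yw); a=np.array([np.cos(y),np.sin(y)])
        g=T-.03*a
        print("pick",f,yw,ik([*g,.006],tool(y,t,f)),ik([*g,.12],tool(y,t,f)))
    print("place",f,ik([.6,.0443,.055],tool(SY,t,f)),ik([.52,.0443,.055],tool(SY,t,f)),ik([.47,.0443,.15],tool(SY,t,f)))
E
```

```text
push 1 [ 0.6232  0.9347 -1.2545  1.418   0.8853  1.4133  2.5029] [ 0.597   0.7857 -1.2509  1.287   0.7362  1.5552  2.5869]
pick 1 -66.2 [ 0.2286  0.6992 -1.2432  2.0771  1.0611  1.4208  2.0093] [ 0.2807  0.334  -1.2345  2.0083  0.7355  1.3948  2.3033]
pick 1 113.8 [ 0.7031  0.5065 -0.7989  1.9888 -0.1228  0.966   0.4333] [ 0.7657  0.2999 -0.8479  1.9214 -0.2534  1.1986  0.4509]
place 1 [ 0.5166  0.2582 -0.7734  2.1157  0.6894  0.4376 -2.3443] [ 0.2062  0.0304 -0.4586  2.3124  0.3918  0.3509 -2.1628] [ 0.9619 -0.4552 -1.0162  2.3013 -0.5658  0.6526 -1.2991]
push -1 [ 0.3677  0.6682 -0.7317  1.4325  0.4574  1.2149 -0.421 ] [ 0.389   0.5813 -0.7929  1.2991  0.4066  1.4233 -0.3828]
pick -1 -66.2 [ 0.2019  0.66   -1.2025  2.0779  1.0308  1.3862 -1.1158] [ 0.2668  0.323  -1.2155  2.0086  0.726   1.3873 -0.831 ]
pick -1 113.8 [ 0.4315  0.417  -0.4793  2.0017 -0.3173  0.9812 -2.5503] [ 0.4722  0.2314 -0.511   1.9347 -0.3628  1.2162 -2.6004]
place -1 [ 0.3756  0.2275 -0.62    2.1218  0.5977  0.4114  0.8645] [ 0.8186  0.0912 -1.0675  2.2894  0.5355  0.3756  0.88  ] [ 0.5036 -0.313  -0.6801  2.3135 -0.1767  0.5972  1.4877]
```

Run:
```python
from h import *
o=tool(SY,0,-1,True)
ctrl.move_pose([.675,.0443,.21],o); st()
ctrl.servo_line([.675,.0443,.15],max_speed=.15)
p=imaging.get_image("top"); cv2.imwrite("pics/top1.png",p["img"]); p=imaging.get_image("side"); cv2.imwrite("pics/side1.png",p["img"][:, :])
hit=ctrl.servo_line([.675,.0443,.079],max_speed=.06,until_force=6); print(hit); st()
```

```text
t 4.09 p [0.6751 0.043  0.2099] F [-0.4556 -0.1172  0.1981] g 1.0
False
t 6.08 p [0.6753 0.0444 0.0795] F [-0.3159  0.4348 -0.2673] g 0.997
```

View pics/side1.png

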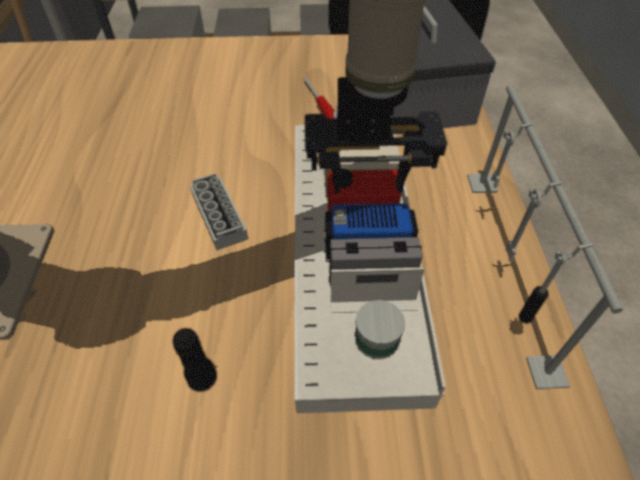

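The side view shows both open fingers (345,175 and 405,175) over the gap between canister and charger, and the descent met no contact. Next I'll push each side slowly with a force stop.

```bash
cat >> h.py <<'E'
def push(sign,lim=16,L=.044,v=.018):
    c=np.array([.675,.0443]); yv=np.array([-np.sin(SY),np.cos(SY)])*sign
    e=c+L*yv
    hit=ctrl.servo_line([*e,.079],max_speed=v,until_force=lim); s=st(); print("hit",hit)
    q=np.array(s["tool_pos"]); return q,yv,hit
E
python3 - <<'E'
from h import *
q,yv,h=push(-1)
b=q[:2]-.002*yv; ctrl.servo_line([*b,.079],max_speed=.03); st()
q2,yv2,h2=push(+1)
b=q2[:2]-.002*yv2; ctrl.servo_line([*b,.079],max_speed=.03); st()
print("gap if 19 wide",q2[1]-q[1]+.019)
E
```

```text
t 7.72 p [0.6746 0.0147 0.0787] F [0.1677 1.8342 1.1735] g 1.003
hit True
t 7.97 p [0.6746 0.0161 0.0789] F [0.0888 1.0367 0.3486] g 1.0
t 10.31 p [0.6751 0.0567 0.0786] F [0.5762 0.1049 0.2749] g 1.003
hit True
t 10.56 p [0.6752 0.0545 0.079 ] F [-1.0681 -0.5594 -0.3614] g 1.0
gap if 19 wide 0.060922235848783576
```

Run:
```python
from h import *
for s in (1,-1):
    q,yv,h=push(s,lim=24,v=.02)
    b=q[:2]-.003*yv; ctrl.servo_line([*b,.079],max_speed=.04)
    st()
    if s==1: q1=q
print("gap19",q1[1]-q[1]+.019)
ctrl.servo_line([.675,.035,.079],max_speed=.1)
ctrl.servo_line([.675,.035,.21],max_speed=.2)
ctrl.move_pose([.4,.05,.3],tool(np.radians(-66.2),np.radians(28),-1))
from functools import reduce
for c in ["top","side"]:
    p=imaging.get_image(c); cv2.imwrite(f"pics/{c}2.png",p["img"])
    for n,lo,hi in [("charger",.125,.14),("canister",.112,.126)]:
        for a in models.regions_of(n,p)[:1]:
            P=cloud(p,a["region"]); P=P[(P[:,2]>lo)&(P[:,2]<hi)]; print(c,n,cv2.minAreaRect((P[:,:2]*1000).astype(np.float32)),np.percentile(P,[1,99],axis=0))
st()
```

```text
t 11.27 p [0.6748 0.0562 0.0784] F [-0.0032  0.2263 -0.5196] g 0.998
hit True
t 11.52 p [0.6748 0.0529 0.079 ] F [-0.3613 -0.6677  0.1208] g 0.999
t 13.57 p [0.6743 0.0145 0.0788] F [ 0.774   0.512  -0.0532] g 1.0
hit True
t 13.82 p [0.6743 0.0179 0.079 ] F [ 0.6005 -0.0323  0.4685] g 1.0
gap19 0.06063476519917124
top charger ((677.69775390625, -27.373273849487305), (60.01172637939453, 138.04495239257812), 89.8919448852539) [[ 0.6136 -0.0564  0.1253]
 [ 0.7419  0.0016  0.1377]]
top canister ((675.6975708007812, 95.39324951171875), (118.66168212890625, 60.16388702392578), 0.0918722003698349) [[0.6182 0.0663 0.1125]
 [0.7315 0.1246 0.1248]]
side charger ((676.0670776367188, -27.319873809814453), (61.30093002319336, 137.0964813232422), 89.90751647949219) [[ 0.6116 -0.056   0.1253]
 [ 0.7413  0.0006  0.1374]]
side canister ((674.7628173828125, 97.6119384765625), (119.55003356933594, 62.84538269042969), 0.18367573618888855) [[0.6163 0.0672 0.1123]
 [0.7321 0.1238 0.1253]]
t 16.4 p [0.4003 0.05   0.2998] F [-0.3177  0.2385  0.4083] g 1.003
```

View pics/top2.png

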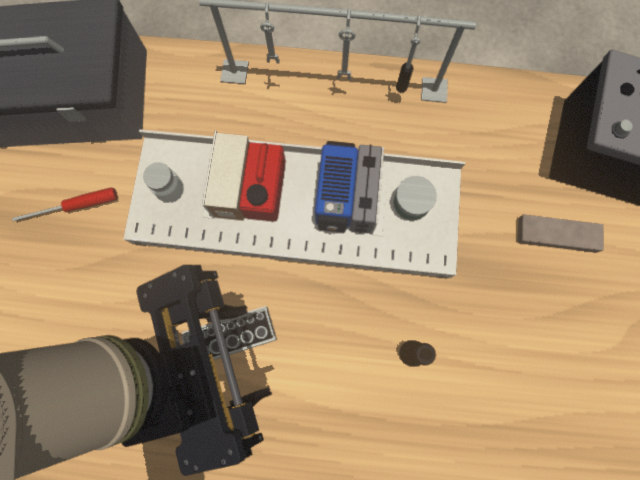

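The gap is now about 63–65 mm. Both sides came up solid at the same places twice, and the blocks stand square and upright; in the picture the canister is at (262,180) and the charger at (336,185). Next I'll pick the tray.

```bash
cat >> h.py <<'E'
TL=np.radians(28); YG=.0354
E
python3 - <<'E'
from h import *
y=np.radians(-66.2); a=np.array([np.cos(y),np.sin(y)]); g=np.array([.416,.1295])-.022*a
o=tool(y,TL,-1)
ctrl.move_pose([*g,.14],o)
print(ctrl.servo_line([*g,.008],max_speed=.12,until_force=10)); st()
grasp(45); st()
ctrl.servo_line([*g,.16],max_speed=.15); st()
ctrl.move_pose([.48,YG,.16],tool(SY,TL,-1)); st()
for c in ["top","side"]:
    p=imaging.get_image(c); cv2.imwrite(f"pics/{c}3.png",p["img"])
    for r in models.regions_of("tray",p)[:1]:
        P=cloud(p,r["region"]); print(c,r["score"],np.percentile(P,[2,50,98],axis=0)); np.save(f"{c}_tr3.npy",P)
        Q=P[P[:,2]>.165]; print(cv2.minAreaRect((Q[:,:2]*1000).astype(np.float32)))
E
```

```text
False
t 18.43 p [0.4075 0.1499 0.0086] F [-0.3454 -0.0467 -0.4269] g 1.004
t 19.02 p [0.4073 0.1498 0.0082] F [0.6826 1.0182 0.8112] g 0.685
t 20.18 p [0.4066 0.1493 0.1591] F [-0.4994 -0.1811 -4.6653] g 0.687
t 21.85 p [0.4797 0.0357 0.1595] F [ 0.9731  0.6281 -3.9157] g 0.684
top 0.71 [[0.4667 0.005  0.1544]
 [0.5256 0.0346 0.1792]
 [0.5739 0.0619 0.1923]]
((519.6366577148438, 33.77272033691406), (113.82844543457031, 59.882179260253906), 0.9406517744064331)
side 0.93 [[0.4397 0.0047 0.1538]
 [0.5199 0.0173 0.1798]
 [0.5727 0.0648 0.1926]]
((503.51837158203125, 27.30811309814453), (142.23187255859375, 79.82994079589844), 0.21092887222766876)
```

View pics/side3.png

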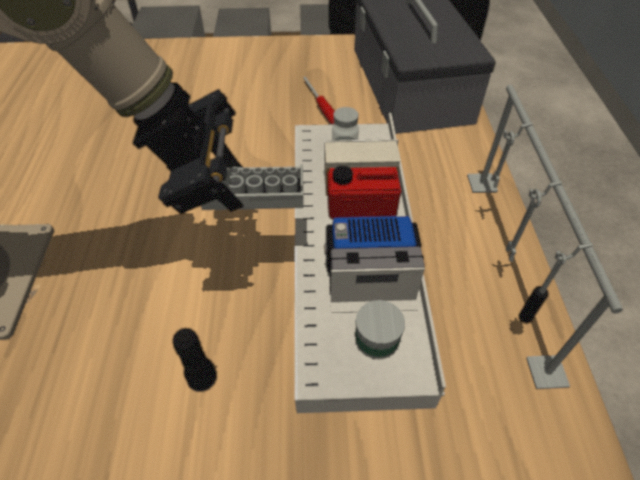

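The tray is held level with its inner end at (303,187), just short of the neighbours. I'll check its yaw and lateral offset from edge fits before inserting.

Run:
```python
from h import *
for c in ["top","side"]:
    P=np.load(f"{c}_tr3.npy"); Q=P[(P[:,2]>.172)&(P[:,2]<.186)&(P[:,0]>.505)]
    b=np.round(Q[:,0]/.006)
    m=np.array([(Q[b==k,0].mean(),np.percentile(Q[b==k,1],2),np.percentile(Q[b==k,1],98),(b==k).sum()) for k in np.unique(b) if (b==k).sum()>15]); print(c);print(m)
    print(np.polyfit(m[:-1,0],m[:-1,1],1),np.polyfit(m[:-1,0],m[:-1,2],1))
    E=P[(P[:,2]>.187)]; print("top pts pitch",np.polyfit(E[:,0],E[:,2],1), E[:,0].max())
```

```text
top
[[ 0.506   0.0054  0.0625 28.    ]
 [ 0.5099  0.0051  0.0628 98.    ]
 [ 0.5152  0.0057  0.0624 45.    ]
 [ 0.5225  0.005   0.063  56.    ]
 [ 0.5283  0.0056  0.0625 86.    ]
 [ 0.5337  0.0048  0.0619 69.    ]
 [ 0.5397  0.0055  0.0626 56.    ]
 [ 0.5464  0.005   0.0626 70.    ]
 [ 0.552   0.0054  0.0628 53.    ]
 [ 0.5579  0.0048  0.0623 93.    ]
 [ 0.5637  0.0053  0.0625 65.    ]
 [ 0.5704  0.0047  0.0619 32.    ]
 [ 0.5736  0.0057  0.0596 73.    ]]
[-0.0068  0.0088] [-0.006   0.0657]
top pts pitch [0.0017 0.1894] 0.5760125445746455
side
[[ 0.506   0.0057  0.0569 26.    ]
 [ 0.5098  0.0049  0.058  86.    ]
 [ 0.5154  0.0049  0.0651 72.    ]
 [ 0.5223  0.0049  0.0574 71.    ]
 [ 0.5281  0.0052  0.0561 79.    ]
 [ 0.5338  0.0049  0.065  84.    ]
 [ 0.5399  0.0044  0.0566 78.    ]
 [ 0.546   0.0047  0.0641 72.    ]
 [ 0.552   0.0049  0.0647 83.    ]
 [ 0.5582  0.0048  0.0565 93.    ]
 [ 0.5642  0.005   0.0661 77.    ]
 [ 0.5701  0.0046  0.0662 41.    ]]
[-0.0072  0.0088] [0.0785 0.0187]
top pts pitch [-0.0009  0.1906] 0.5745289759801647
```

Run:
```python
from h import *
ctrl.servo_line([.48,.0362,.0605],max_speed=.12); st()
h=ctrl.servo_line([.594,.0356,.0605],max_speed=.06,until_force=8); print(h); st()
if not h:
    print("down",ctrl.servo_line([.594,.0356,.055],max_speed=.02,until_force=5)); st()
p=imaging.get_image("top"); cv2.imwrite("pics/top4.png",p["img"])
for n,lo,hi in [("charger",.125,.14),("canister",.112,.126)]:
    for a in models.regions_of(n,p)[:1]:
        P=cloud(p,a["region"]); P=P[(P[:,2]>lo)&(P[:,2]<hi)]; print(n,cv2.minAreaRect((P[:,:2]*1000).astype(np.float32)))
```

```text
t 23.03 p [0.4805 0.0363 0.0611] F [ 0.2829  0.0069 -4.2162] g 0.686
False
t 25.08 p [0.5938 0.0356 0.0605] F [ 0.6778  0.2913 -4.2866] g 0.682
down True
t 25.33 p [0.5944 0.0356 0.0581] F [-1.6596  0.2463  3.2401] g 0.682
charger ((669.864013671875, -27.326597213745117), (60.079261779785156, 153.55972290039062), 89.62443542480469)
canister ((674.825439453125, 95.69847106933594), (60.6258659362793, 116.65999603271484), 89.74533081054688)
```

View pics/top4.png

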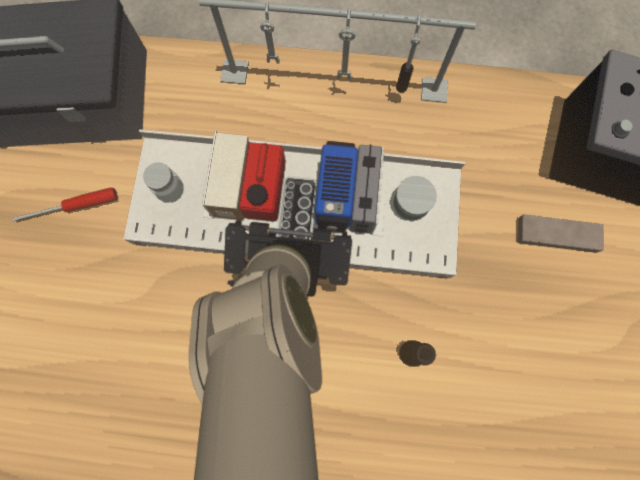

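The tray's inner half is in the gap (298,195) and its underside is on the deck. The neighbours have not moved. I'll release and push the tray home with closed fingers on its end plate.

Run:
```python
from h import *
ungrasp()
ctrl.servo_line([.592,.0356,.125],max_speed=.12); st()
ctrl.servo_line([.505,.0362,.125],max_speed=.15)
grasp(20)
ctrl.servo_line([.505,.0362,.063],max_speed=.12); st()
h=ctrl.servo_line([.604,.0357,.063],max_speed=.04,until_force=10); print(h); s=st()
x=s["tool_pos"][0]
if h: ctrl.servo_line([x-.01,.0362,.063],max_speed=.05)
for c in ["top","side"]:
    p=imaging.get_image(c); cv2.imwrite(f"pics/{c}5.png",p["img"])
    for n,lo,hi in [("charger",.125,.14),("canister",.112,.126),("tray",.07,.1)]:
        for a in models.regions_of(n,p)[:1]:
            P=cloud(p,a["region"]); P=P[(P[:,2]>lo)&(P[:,2]<hi)]
            if len(P)>20: print(c,n,len(P),cv2.minAreaRect((P[:,:2]*1000).astype(np.float32)),np.percentile(P,[1,99],axis=0).ravel())
```

```text
t 26.98 p [0.5915 0.0354 0.1242] F [ 0.0176  0.1041 -0.6717] g 1.002
t 29.91 p [0.5053 0.0363 0.0633] F [0.0536 1.0173 0.1709] g 0.004
True
t 31.83 p [0.5918 0.0356 0.062 ] F [-2.5439 -0.3531  2.2393] g 0.002
top charger 2748 ((677.5872192382812, -27.29513168334961), (60.083621978759766, 138.02406311035156), 89.8548812866211) [ 0.6126 -0.0566  0.1253  0.7423  0.002   0.1377]
top canister 1787 ((674.900634765625, 95.45210266113281), (60.278465270996094, 117.4061508178711), 89.98444366455078) [0.618  0.0663 0.1124 0.7321 0.1245 0.125 ]
top tray 2044 ((675.8388061523438, 33.98405838012695), (150.86239624023438, 58.107547760009766), 0.19653746485710144) [0.6009 0.0055 0.0719 0.75   0.0624 0.0922]
side canister 1337 ((674.1500244140625, 94.58187866210938), (118.41090393066406, 58.607215881347656), 0.07428614050149918) [0.6163 0.0672 0.1122 0.7303 0.1224 0.1252]
side tray 728 ((667.4130859375, 51.81820297241211), (159.53631591796875, 76.40477752685547), 18.506404876708984) [0.5993 0.0048 0.0707 0.7476 0.069  0.0917]
```

View pics/top5.png

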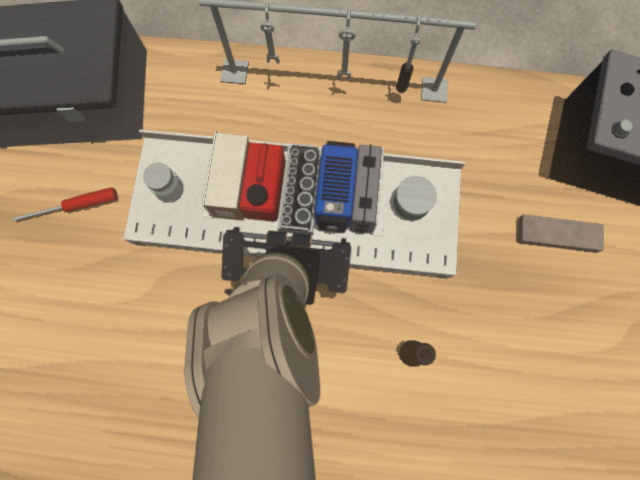

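The tray sits between the neighbours at (300,190) and its measured centre, x=0.6758, is within 1 mm of home (about 0.676). A slightly firmer push will confirm it has seated, then I'll retreat.

Run:
```python
from h import *
print(ctrl.servo_line([.604,.0357,.063],max_speed=.025,until_force=15)); s=st()
x=s["tool_pos"][0]
ctrl.servo_line([x-.05,.036,.063],max_speed=.1)
ctrl.servo_line([x-.09,.036,.2],max_speed=.15)
ctrl.sleep(.3)
for c in ["top","side"]:
    p=imaging.get_image(c); cv2.imwrite(f"pics/{c}6.png",p["img"])
    for n,lo,hi in [("charger",.125,.14),("canister",.112,.126),("tray",.07,.1),("torch",.1,.13)]:
        for a in models.regions_of(n,p)[:1]:
            P=cloud(p,a["region"]); P=P[(P[:,2]>lo)&(P[:,2]<hi)]
            if len(P)>20: print(c,n,len(P),cv2.minAreaRect((P[:,:2]*1000).astype(np.float32)),np.percentile(P,[1,99],axis=0).ravel())
    if c=="top":
        P=cloud(p,models.regions_of("tray",p)[0]["region"]); z=P[:,2]>.086; print("pitch",np.polyfit(P[z,0],P[z,2],1))
        A=cloud(p); m=(A[:,2]>.071)&(A[:,2]<.08)&(A[:,0]>.745)&(A[:,0]<.765)&(abs(A[:,1]-.035)<.025); print("upstand",np.percentile(A[m,0],[2,50,98]))
st()
```

```text
True
t 33.12 p [0.592  0.0359 0.0618] F [-4.6692 -0.3213  3.8905] g 0.005
top charger 2768 ((677.49658203125, -27.44935417175293), (60.35667419433594, 138.52586364746094), 89.75743103027344) [ 0.6125 -0.0567  0.1253  0.7427  0.002   0.1378]
top canister 1824 ((675.4813232421875, 95.93333435058594), (60.841617584228516, 117.66105651855469), 89.42847442626953) [0.6178 0.0663 0.1125 0.7321 0.1257 0.1249]
top tray 2040 ((676.9942626953125, 33.79118728637695), (58.224876403808594, 153.607421875), 89.95883178710938) [0.6009 0.0056 0.0717 0.7496 0.0622 0.0924]
top torch 424 ((420.4313659667969, -186.77243041992188), (32.92876434326172, 31.432876586914062), 5.904119491577148) [ 0.4049 -0.2019  0.1025  0.4367 -0.1713  0.1283]
pitch [-0.0001  0.0892]
upstand [0.7471 0.7485 0.7543]
side charger 2641 ((676.3349609375, -27.34852409362793), (60.192134857177734, 137.01280212402344), 89.84963989257812) [ 0.6107 -0.0558  0.1253  0.7418  0.0007  0.1375]
side canister 1386 ((674.4288330078125, 97.75357055664062), (119.3124771118164, 63.76969528198242), 0.3871658444404602) [0.6162 0.0674 0.1124 0.7322 0.1275 0.1252]
side tray 712 ((668.8525390625, 49.61957550048828), (169.72061157226562, 84.21150207519531), 20.84429168701172) [0.5993 0.0052 0.0708 0.7485 0.0665 0.0915]
side torch 662 ((419.8778076171875, -189.09201049804688), (31.821069717407227, 32.27549362182617), 57.08608627319336) [ 0.4054 -0.204   0.1013  0.436  -0.1735  0.1276]
t 35.73 p [0.502 0.036 0.2  ] F [0.17   0.0575 1.1843] g 0.005
```

View pics/side6.png

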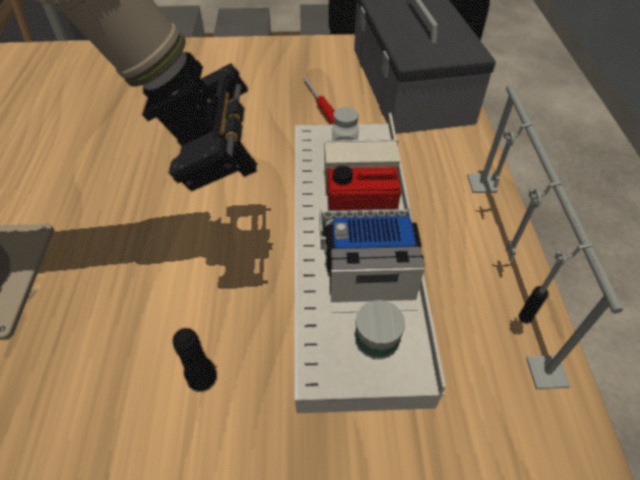

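The tray is seated between the canister (363,188) and the charger (372,235), and all three are level. The robot is clear and the torch at (195,360) has not been touched. The firmer push did not move the tray, so I'm handing in.

```bash
python3 -c "
from h import *
job_done()"
```

```text
the job is handed in; nothing more can be done
```

The socket tray is back in the row between the charger and the canister, sockets up and home against the upstand. I handed the job in at about 36 s of robot time.

- **Easing apart:** With the open gripper in the gap, I pushed the charger about 24 mm and the canister about 7 mm. Force stops were set at 16 N, then 24 N to confirm. Both sides came up solid at the same place twice, to within 0.5 mm.
- **Tray:** I gripped it by the side walls and set it on the deck with its inner half in the gap. I then pushed it in by the end plate, stopping at 10 N. A second push to 15 N moved the tool only 0.2 mm.
- **Last checks (top camera):**
  - The tray's centre is at x ≈ 0.676 m, within about 1 mm of home. It is level, and its yaw is within about 0.5° of the shelf.
  - Charger and canister are upright and square, and did not move during the insertion.
  - The torch stands where it was, and the robot is touching nothing.

**Disagreements:**
- **Gap width:** It came out at about 63 mm from the top camera and 65 mm from the side camera. The tool positions with an assumed 19 mm finger width gave only 61 mm, probably because the fingers are wider than their pads.
- **Side-camera tray pose:** The side camera's final reading of the tray's position and angle was spoiled by the charger blocking its view, so I relied on the top camera and the contact checks.
- **Canister position:** The two cameras differ by about 2 mm across the row, which is within their calibration.

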